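Tilt a flat template out of a deep bin and file it in the rack

ROBOT

A 6-joint arm with a two-finger parallel gripper is mounted at the origin on a cart in front of the work surface, level with it; the furniture and walls round the work are solid. World frame = base frame: x ahead of the robot, y to its left, z up, the work surface at z = 0. Lengths are in m, angles in rad, forces in N, time in s.
With the tool pointing down it reaches from about 0.35 to 0.8 m from the base axis. Payload 7.3 kg.
Tool frame: the origin (TCP) lies between the finger pads; the fingertips stand 25 mm ahead of it and the grasp point (between the pads) lies 6 mm ahead of it (r.tip_extent is the distance from the TCP to the fingertips, in m); z points along the fingers, y is the line along which they close (so a half turn about z gives the same grasp; the last joint's range is limited). The gripper opens to 85 mm and grips with 20 to 120 N. Pads are 22 mm wide; open, the fingers measure 114 mm over their backs; the gripper's body (76 mm by 85 mm) begins 54 mm behind the grasp point. The pads swing forward as they close: fully open they stand 13 mm farther back than shut.
Start: joints at [1.062, 0.342, 1.524, -0, 1.275, -0.146], TCP at [0.186, 0.491, 0.233] pointing down, gripper open.
Joint ranges: [-2.53, 2.53], [-0.77, 2.02], [0.04, 2.7], [-1, 4.14], [0.28, 2.66], [-3.11, 3.11]. Speed limits (rad/s): [2.57, 2.57, 3.14, 3.14, 3.14, 3.14].

INTERFACE

Orientations are given as a unit quaternion [x, y, z, w].
In Python, from workcell import r, command_gripper, optics gives the robot as it stands. The module is installed in compiled form; this text tells all that it offers. Calls block until the motion is done:
- r.reach(position, orientation): joint-space move of the TCP to a pose.
- r.move_straight(position, orientation=None, speed=0.15, max_force=None): straight line of the TCP; orientation=None keeps the orientation; speed is the mean speed in m/s. With max_force (N) it stops when the force on the tool has changed by that much, and returns True; else False.
- r.movej(angles): joint-space move.
- command_gripper(opening, force=None): finger opening in m; force is the grip in N (None keeps the last); returns when the fingers have stopped.
- r.hold(seconds).
- r.solve_ik(position, orientation): joint angles nearest the present ones, or None.
- r.read_state(): the state.
- optics.get_image(name): name is "scene" or "top"; returns (picture, depth): 384x512x3 uint8, red, green, blue; 384x512 float32, m along the optical axis (not along the pixel's ray), 0 where there is no reading.
- optics.camera_model(name): a dict with "K" (3x3 intrinsics, pixels), "R" (3x3) and "t" (3): a world point X has camera coordinates R X + t. Camera axes: x right, y down, z forward; pixel columns grow to the right and rows downward; lengths in m; the calibration is good to about 2 mm. A picture is of the moment at which its call begins. camera_model takes no time and is no camera call.
A pose or a line that the arm cannot do raises r.PlanningError and nothing moves.
- r.finish_job(): hands the job in; it is judged then, once.
The state is a dict: "time_s": time; "joint_positions": joint angles; "dq": joint speeds; "tau": joint torques, N m; "eef_pos": TCP position; "eef_rot": TCP orientation; "contact_force": force on the tool from outside, world axes, zero at the start; "torque": the same for the moment, N m; "grip_width": finger opening in m; "grip_force": force on a finger pad.
Only numpy, scipy, OpenCV 4.12 (cv2) and the standard library are available. Lean on these libraries where they do the work, as an engineer would, in place of code of your own. Each camera call takes 0.05 s, during which the arm holds its last target. There are 200 camera calls.

TASK

A plywood template lies in the deep blue bin. Lift its near edge so that it tilts steeply up while its far edge still stays down in the bin, draw it out, and carry it to the wire rack: stand it long way up in the empty slot, about centred, lowering it onto the wooden base before you let go. Leave the small template that already stands in the rack, and the other things on the bench, where they are.

Things in the scene. Friction and masses are not known exactly. Their poses are not given: they have to be found in the camera images.
- template_mid (a point): Centre of the template: light plywood plate 140 (x) x 110 (y) x 6 (z) mm, 0.12 kg. x runs in its plane from the near edge (x = -70 mm) to the far edge (+70 mm), z is its upper normal. Cut-outs (window, two holes) lie at x > -12 mm: the strip at the near edge is solid. At the start it lies loose on rails in the bin, sloping 18 degrees, near edge higher.
- template_near (a point): Middle of the template's near edge (half-way through the thickness): the raised end, towards the bin's low front. At the start about 74 mm above the bench, overhanging the rails by about 29 mm, 57 mm behind the front wall's inside; below it the bin is empty down to its floor.
- template_far (a point): Middle of the template's far edge (half-way through the thickness). At the start it lies within about 5 mm of the bin's back wall, about 32 mm above the bench.
- bin: Blue hopper-front bin, fixed, 200 (x) x 128 (y) x 120 (z) mm, walls and floor 5 mm; origin at the centre of its underside, x towards its back, z up. Front wall 45 mm high; the side walls rise from 45 mm at the front to 120 mm at x = +20 mm and stay so to the back. A lip on top of the back wall overhangs the inside by 19 mm.
- bin_rails (a point): Middle between the rear ends of the two rails that carry the template, at the inside of the back wall, 28 mm above the bench; axes as the bin's. The rails are 12 mm wide, one along each side wall; their tops rise from here towards the front at 18 degrees and end after 115 mm.
- rack_slot (a point): Middle of the floor of the EMPTY slot, on the rack's wooden base, 15 mm above the bench; y along the slot, x across, z up. Rack fixed, base 120 (x) x 150 (y) mm centred 25 mm from here along +x. Two wire guides, 70 mm long in y, 14 mm apart, rise straight to 40 mm above the slot floor, then flare to a mouth 32 mm wide at 60 mm.
- small_template_mid (a point): Centre of a small dark wooden template, 6 (x) x 100 (y) x 88 (z) mm, standing loose in the rack's other slot, 57 mm from the empty one along +x of the rack; its top is 103 mm above the bench. Bystander.
- grey_stone: Grey stone 30 x 48 x 24 mm lying on the bench; origin under its centre. Bystander.
- phone: Phone 148 x 76 x 13 mm lying on the bench; origin under its centre. Bystander.
- oil_bottle: Small brown bottle with a black cap, 38 mm across, 78 mm high; origin under its centre. Bystander.
- cork_block: Cork block 70 x 50 x 95 mm standing on the bench; origin under its centre. Bystander.
- rosin_jar: Brown jar with a blue lid, 65 mm across, 85 mm high; origin under its centre. Bystander.
- template: The template itself, the same plate as template_mid, origin at the centre of its underside.
There are look-alikes about, which are no part of the job. There is more than one size of the template; the job needs the smaller.

How it is judged:
On the way, in this order (a step that is already met when the one before it is completed fails the run):
1. the near edge is lifted: the template slopes more than 30 degrees while its far edge is still down in the bin (less than 65 mm above the bench) (angle between template_mid's own z axis and vertical above 0.524 rad and z of template_far in the frame of bin below 0.065 m and x of template_far in the frame of bin between 0.02 and 0.1 m), for 0.1 s.
2. still held in the fingers, the template is lowered long way up into the empty slot, to within 8 mm of the wooden base (contact force between the fingers and template above 0.5 N and z of template_mid in the frame of rack_slot between 0.06 and 0.078 m and horizontal distance between template_mid and rack_slot below 0.035 m), for 0.1 s.
At the end, for the whole second after the job is handed in: The template stands at rest in the empty slot, long side up (within 14 degrees of upright and square to the slot), its centre within 18 mm of the slot's middle across and 30 mm along the slot, its lower edge on the wooden base (centre 64 to 74 mm above it) (x of template_mid in the frame of rack_slot between -0.018 and 0.018 m and y of template_mid in the frame of rack_slot between -0.03 and 0.03 m and z of template_mid in the frame of rack_slot between 0.064 and 0.074 m and angle between the x axis of template_mid and the z axis of rack_slot, either way round below 0.25 rad and angle between the z axis of template_mid and the x axis of rack_slot, either way round below 0.25 rad and linear speed of template below 0.04 m/s); the robot touches nothing.
It fails at once if the small template in the rack is shifted by more than 25 mm (distance of small_template_mid from where it was at the start of the episode above 0.025 m).
It fails at once if another thing on the bench is shifted by more than 25 mm (distance of any of grey_stone, phone, oil_bottle, cork_block, rosin_jar from where it was at the start of the episode above 0.025 m).
It also fails if it takes over 54 s, if anything falls off the work surface, if the arm or the gripper's body presses on something with over 40 N, if the wrist force passes 120 N, or if a joint passes its speed limit or range.

## Working session

There is one attempt and no reset: what is moved stays moved. The work goes in short steps, each a Python script; the robot and the scene stay as the last script left them, time stands still between calls to the robot, and variables do not carry over. Pictures are saved under pics/ and viewed, at most 14 in all, crops included, and the job is handed in when it is done.

```bash
mkdir -p pics; cat > h.py <<'E'
import numpy as np, cv2
from workcell import r, command_gripper, optics
from scipy.spatial.transform import Rotation as Ro
def cloud(name):
    im,d=optics.get_image(name); m=optics.camera_model(name)
    v,u=np.mgrid[:384,:512]; K=m["K"]
    P=np.stack([(u-K[0,2])/K[0,0]*d,(v-K[1,2])/K[1,1]*d,d],-1)
    W=(P-np.array(m["t"]))@np.array(m["R"])
    W[d==0]=np.nan
    return im,W
E
python3 - <<'E'
from h import *
for n in("scene","top"):
    im,W=cloud(n); np.savez(n,im=im,W=W)
    cv2.imwrite(f"pics/{n}0.png",cv2.resize(im[:,:,::-1],(800,600),interpolation=cv2.INTER_CUBIC))
E
```

```text
(no output)
```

View pics/scene0.png

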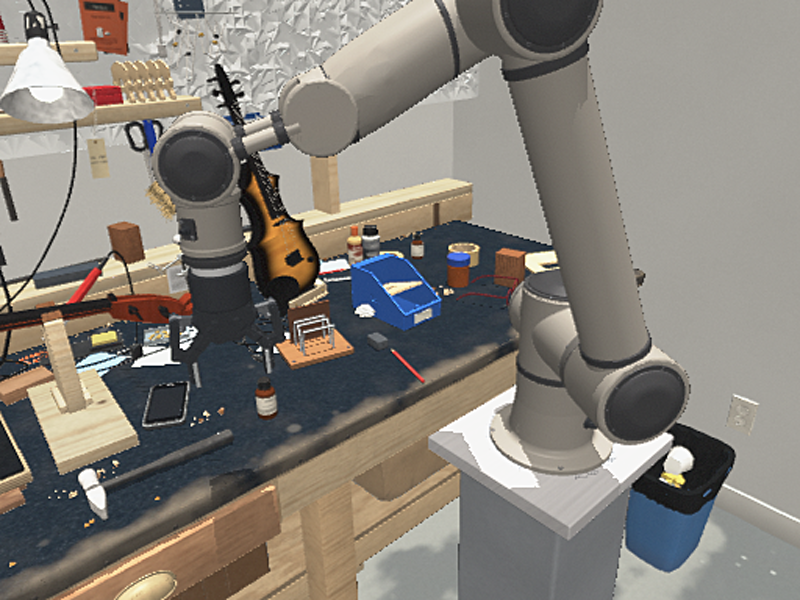

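View pics/top0.png

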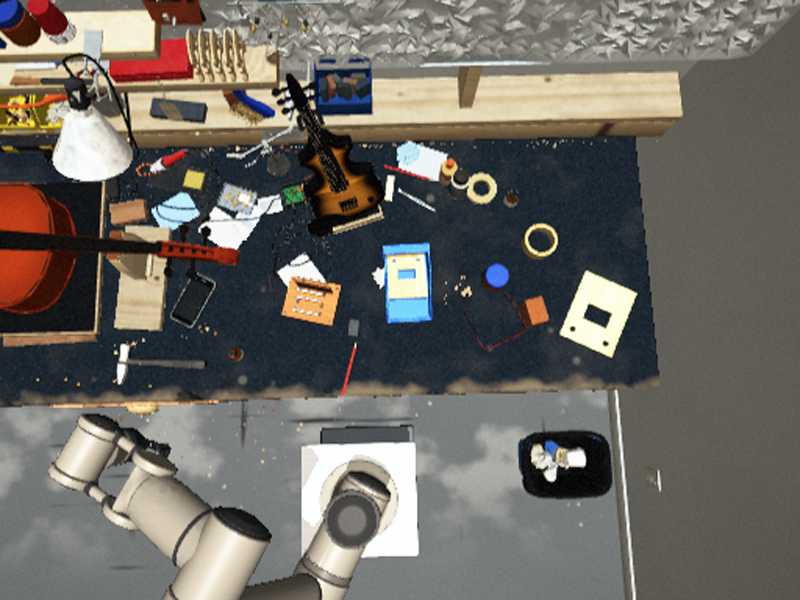

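The plywood plate in the front blue bin is at about (408,275) in the top view. Look-alikes are the larger template at (600,312) on the bench, the small dark template in the rack at (316,285), and the blue bin on the shelf at (345,85). By the description I want the plate in the front bin. The rack is at (311,300), the stone at (353,327), the bottle at (236,353), the phone at (192,300), the cork at (536,310) and the jar at (497,275).

```bash
python3 - <<'E'
from h import *
z=np.load("top.npz");im=z["im"];W=z["W"]
c=im[150:220,170:290,::-1]
cv2.imwrite("pics/crop1.png",cv2.resize(c,(792,462),interpolation=cv2.INTER_CUBIC))
# template plane fit: coarse plywood region
u0,u1,v0,v1=240,282,150,212
S=W[v0:v1,u0:u1].reshape(-1,3);C=im[v0:v1,u0:u1].reshape(-1,3).astype(int)
wood=(C[:,0]>C[:,2]+20)&(C[:,0]>150)
p=S[wood];p=p[np.isfinite(p).all(1)]
print(len(p),p.min(0),p.max(0),p.mean(0))
A=np.c_[p[:,:2],np.ones(len(p))];co=np.linalg.lstsq(A,p[:,2],rcond=None)[0];print("plane",co,np.abs(A@co-p[:,2]).max())
print("minrect",cv2.minAreaRect((p[:,:2]*1000).astype(np.float32)))
blue=(C[:,2]>C[:,0]+60)
b=S[blue];b=b[np.isfinite(b).all(1)]
print("bin",cv2.minAreaRect((b[:,:2]*1000).astype(np.float32)),b[:,2].max())
# rack wood base
u0,u1,v0,v1=178,222,172,210
S=W[v0:v1,u0:u1].reshape(-1,3);q=S[(S[:,2]>.008)&(S[:,2]<.022)]
print("rack",len(q),cv2.minAreaRect((q[:,:2]*1000).astype(np.float32)))
q=S[(S[:,2]>.06)]; print(np.round(q,3).tolist()[:60])
E
```

```text
601 [ 0.54522473 -0.20719492  0.01820222] [ 0.68426697 -0.09813224  0.08482884] [ 0.61053366 -0.15185886  0.05639981]
plane [-0.32546592 -0.00964818  0.25364255] 0.014716779489777721
minrect ((614.2313232421875, -151.41737365722656), (138.08193969726562, 108.65104675292969), 1.7782342433929443)
bin ((602.811279296875, -156.86285400390625), (241.83563232421875, 137.94378662109375), 1.270703673362732) 0.1280182772627029
rack 633 ((563.1287231445312, 122.65047454833984), (186.00039672851562, 169.50119018554688), 88.50330352783203)
[[0.611, 0.145, 0.08], [0.613, 0.142, 0.071], [0.613, 0.138, 0.07], [0.609, 0.147, 0.069], [0.608, 0.133, 0.073], [0.606, 0.128, 0.078], [0.607, 0.124, 0.073], [0.605, 0.118, 0.084], [0.605, 0.114, 0.084], [0.597, 0.154, 0.11], [0.606, 0.148, 0.062], [0.602, 0.115, 0.075], [0.604, 0.112, 0.068], [0.602, 0.106, 0.078], [0.601, 0.102, 0.079], [0.602, 0.098, 0.077], [0.602, 0.093, 0.076], [0.594, 0.159, 0.1], [0.594, 0.155, 0.102], [0.594, 0.15, 0.102], [0.595, 0.147, 0.097], [0.593, 0.141, 0.106], [0.593, 0.137, 0.104], [0.593, 0.133, 0.104], [0.597, 0.093, 0.077], [0.596, 0.089, 0.08], [0.597, 0.085, 0.074], [0.597, 0.08, 0.076], [0.597, 0.076, 0.072], [0.594, 0.158, 0.079], [0.591, 0.152, 0.092], [0.589, 0.146, 0.101], [0.589, 0.142, 0.104], [0.589, 0.138, 0.101], [0.59, 0.134, 0.097], [0.589, 0.129, 0.101], [0.588, 0.124, 0.105], [0.589, 0.121, 0.098], [0.587, 0.116, 0.107], [0.593, 0.081, 0.07], [0.593, 0.076, 0.071], [0.591, 0.151, 0.069], [0.589, 0.146, 0.077], [0.589, 0.141, 0.081], [0.588, 0.136, 0.082], [0.587, 0.131, 0.088], [0.586, 0.126, 0.092], [0.584, 0.12, 0.103], [0.584, 0.116, 0.103], [0.584, 0.112, 0.102], [0.584, 0.108, 0.099], [0.583, 0.103, 0.104], [0.583, 0.099, 0.106], [0.583, 0.094, 0.106], [0.589, 0.081, 0.069], [0.59, 0.077, 0.062], [0.588, 0.135, 0.06], [0.587, 0.13, 0.066], [0.585, 0.124, 0.073], [0.584, 0.12, 0.076]]
```

View pics/crop1.png

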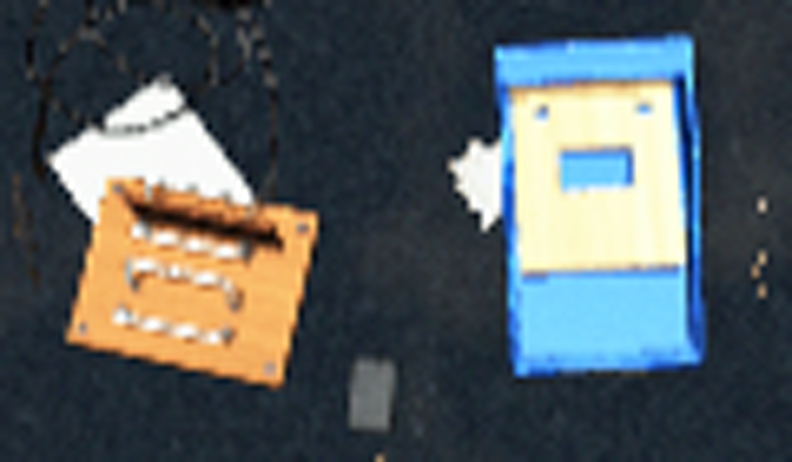

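The crop confirms the choice: the plate with a window and two holes sits in the blue bin, with near edge corners at crop (523,274) and (688,266). The empty slot is between the guide tops at crop rows 325 and 272, and the dark template is behind it at (205,222). Next I compute the poses from these pixels.

```bash
cat >> h.py <<'E'
def pix(name,u,v,z):
    m=optics.camera_model(name);R=np.array(m["R"]);t=np.array(m["t"])
    c=-R.T@t; d=R.T@np.linalg.inv(m["K"])@np.array([u,v,1.]); return c+d*(z-c[2])/d[2]
E
python3 - <<'E'
from h import *
def P(x,y,z): return pix("top",170+(x+.5)/6.6-.5,150+(y+.5)/6.6-.5,z)
np.set_printoptions(precision=4,suppress=True)
base=np.array([P(*a,.015) for a in[(110,178),(318,212),(281,386),(68,342)]])
print("base",base[:,:2].tolist(),base.mean(0))
print("edges",[np.linalg.norm(base[i]-base[(i+1)%4]) for i in range(4)])
x=(base[0]+base[1]-base[2]-base[3]);yw=np.arctan2(x[1],x[0]);y2=(base[0]+base[3]-base[1]-base[2]);print("rack yaw",yw,np.arctan2(y2[1],y2[0])-np.pi/2)
g=[P(*a,.075) for a in[(117,315),(230,337),(132,268),(238,296)]];print("guides",np.array(g),np.mean(g,0))
print("small",P(135,203,.103),P(281,243,.103))
n=np.array([P(523,274,.077),P(688,266,.077)]);print("near",n,n.mean(0))
f=np.array([P(513,375,.045),P(704,363,.045)]);b=np.array([P(495,47,.12),P(692,36,.12)])
print("bin",f,b,"yaw",np.arctan2(*(b.mean(0)-f.mean(0))[[1,0]]),"ctr",(f+b).mean(0)/2)
W=np.load("top.npz")["W"]
for n,(u,v) in dict(stone=(226,209),jar=(318,176),violin=(215,140)).items(): print(n,W[v,u])
for yaw in(0,):
  print(r.tip_extent, r.read_state()["eef_rot"])
E
```

```text
base [[0.6270007250781278, 0.1805060388800276], [0.5995283496594742, 0.038288003110868093], [0.4804712129134999, 0.06478868568243927], [0.5143196215835899, 0.2088421688301173]] [0.5553 0.1231 0.015 ]
edges [np.float64(0.1448471646570321), np.float64(0.12197084892263724), np.float64(0.1479767575549477), np.float64(0.1161893598626618)]
rack yaw -0.23235851505489458 -0.21101613910184236
guides [[0.5229 0.1662 0.075 ]
 [0.5064 0.0922 0.075 ]
 [0.5539 0.1564 0.075 ]
 [0.5334 0.0868 0.075 ]] [0.5292 0.1254 0.075 ]
small [0.592  0.1502 0.103 ] [0.5631 0.0556 0.103 ]
near [[ 0.5428 -0.1008  0.077 ]
 [ 0.5452 -0.2094  0.077 ]] [ 0.544  -0.1551  0.077 ]
bin [[ 0.4801 -0.0924  0.045 ]
 [ 0.4848 -0.2198  0.045 ]] [[ 0.6858 -0.0864  0.12  ]
 [ 0.6898 -0.2148  0.12  ]] yaw 0.026609995171062256 ctr [ 0.5851 -0.1533  0.0825]
stone [0.474  0.0028 0.0204]
jar [ 0.5988 -0.4022  0.0912]
violin [0.7806 0.0445 0.0629]
0.025 [ 0.1804  0.9836 -0.0007 -0.0002]
```

```bash
cat >> h.py <<'E'
def tool(dip,yaw,s):
    """tool z dips `dip` deg below horizontal towards heading yaw; closing axis = s*plate normal"""
    d=np.radians(dip); z=np.array([np.cos(d),0,-np.sin(d)]); y=s*np.array([np.sin(d),0,np.cos(d)])
    return Ro.from_euler("z",yaw)*Ro.from_matrix(np.c_[np.cross(y,z),y,z])
EDGE=np.array([.544,-.155,.0745]); YT=.025; SLOT=np.array([.530,.127,.015]); YR=-.23
def tcp(edge,R,depth): # edge point -> TCP so the plate edge is `depth` behind the grasp point
    return edge+R.apply([0,0,depth-.006])
E
python3 - <<'E'
from h import *
np.set_printoptions(precision=3,suppress=True)
for s in(1,-1):
  for n,e,R in[("pre",EDGE,tool(23,YT,s)),("g",EDGE,tool(23,YT,s)),("60",EDGE+[.04,0,.05],tool(60,YT,s)),("up",EDGE+[0,0,.2],tool(90,YT,s)),("rackup",SLOT+[0,0,.3],tool(90,YR,s)),("rack",SLOT+[0,0,.14],tool(90,YR,s))]:
    p=tcp(e,R,.007)
    if n=="pre": p=p-R.apply([0,0,.1])
    q=r.solve_ik(p,R.as_quat()); print(s,n,p,None if q is None else np.array(q))
E
```

```text
1 pre [ 0.453 -0.157  0.113] [-1.115  0.734  2.601  2.066  1.256  2.957]
1 g [ 0.545 -0.155  0.074] [-0.815  0.811  2.399  2.321  1.215  3.088]
1 60 [ 0.584 -0.155  0.124] [-0.523  0.415  1.904  0.647  0.447 -1.085]
1 up [ 0.544 -0.155  0.274] [-0.413  0.391  1.337  0.     1.414 -0.438]
1 rackup [0.53  0.127 0.314] [ 0.095  0.331  1.316 -0.     1.494  0.325]
1 rack [0.53  0.127 0.154] [ 0.095  0.453  1.584 -0.     1.105  0.325]
-1 pre [ 0.453 -0.157  0.113] [-1.115  0.734  2.601  2.066  1.256 -0.184]
-1 g [ 0.545 -0.155  0.074] [-0.815  0.811  2.399  2.321  1.215 -0.054]
-1 60 [ 0.584 -0.155  0.124] [-0.523  0.415  1.904  0.647  0.447  2.057]
-1 up [ 0.544 -0.155  0.274] [-0.413  0.391  1.337  0.     1.414  2.704]
-1 rackup [0.53  0.127 0.314] [ 0.095  0.331  1.316 -0.     1.494 -2.817]
-1 rack [0.53  0.127 0.154] [ 0.095  0.453  1.584 -0.     1.105 -2.817]
```

```bash
python3 - <<'E'
from h import *
np.set_printoptions(precision=2,suppress=True)
far=EDGE+Ro.from_euler("z",YT).apply([.14*np.cos(np.radians(18)),0,-.14*np.sin(np.radians(18))]);print(far)
print("pivot")
for d in(18,23,30,38,46,54,62,70):
  R=tool(d,YT,-1);e=far-R.apply([0,0,.14]);q=r.solve_ik(tcp(e,R,.007),R.as_quat());print(d,e,None if q is None else np.array(q))
for x0,z0 in((.45,.3),(.40,.25),(.5,.3)):
 print("air",x0,z0)
 for d in(90,75,60,50,40,30,23):
  R=tool(d,YT,-1);q=r.solve_ik([x0,-.157,z0],R.as_quat());print(d,None if q is None else np.array(q))
E
```

```text
[ 0.68 -0.15  0.03]
pivot
18 [ 0.54 -0.15  0.07] [-0.84  0.9   2.41  2.31  1.37 -0.13]
23 [ 0.55 -0.15  0.09] [-0.8   0.77  2.39  2.32  1.18 -0.02]
30 [ 0.56 -0.15  0.1 ] [-0.75  0.61  2.33  2.27  0.91  0.18]
38 [ 0.57 -0.15  0.12] [-0.68  0.48  2.23  2.08  0.62  0.49]
46 [ 0.58 -0.15  0.13] [-0.61  0.41  2.09  1.62  0.42  1.03]
54 [ 0.59 -0.15  0.14] [-0.54  0.39  1.94  0.91  0.41  1.8 ]
62 [ 0.61 -0.15  0.15] [-0.48  0.41  1.78  0.44  0.56  2.31]
70 [ 0.63 -0.15  0.16] [-0.43  0.47  1.6   0.22  0.78  2.56]
air 0.45 0.3
90 [-0.5   0.21  1.53  0.    1.41  2.62]
75 [-0.6   0.07  1.72  0.17  1.15  2.47]
60 [-0.73 -0.04  1.92  0.45  0.92  2.17]
50 [-0.84 -0.09  2.05  0.73  0.82  1.87]
40 [-0.95 -0.11  2.19  1.06  0.81  1.49]
30 [-1.06 -0.08  2.31  1.39  0.89  1.1 ]
23 [-1.13 -0.02  2.4   1.57  1.    0.85]
air 0.4 0.25
90 [-0.55  0.15  1.73  0.    1.26  2.56]
75 [-0.68  0.02  1.91  0.2   1.02  2.35]
60 [-0.85 -0.08  2.1   0.54  0.84  1.96]
50 [-0.98 -0.11  2.23  0.85  0.81  1.59]
40 [-1.13 -0.1   2.35  1.16  0.87  1.19]
30 [-1.27 -0.02  2.47  1.41  1.01  0.81]
23 [-1.36  0.08  2.56  1.53  1.13  0.55]
air 0.5 0.3
90 [-0.45  0.3   1.4   0.    1.44  2.67]
75 [-0.53  0.16  1.61  0.15  1.15  2.54]
60 [-0.64  0.05  1.83  0.41  0.88  2.27]
50 [-0.72 -0.    1.97  0.7   0.75  1.98]
40 [-0.81 -0.02  2.11  1.08  0.7   1.56]
30 [-0.89  0.01  2.24  1.48  0.76  1.12]
23 [-0.95  0.06  2.32  1.71  0.87  0.84]
```

```bash
python3 - <<'E'
from h import *
np.set_printoptions(precision=4,suppress=True)
command_gripper(.05,60)
for p,d in(([.45,-.157,.3],90),([.45,-.157,.3],50),([.45,-.157,.3],23)):
    r.reach(p,tool(d,YT,-1).as_quat()); print(r.read_state()["time_s"])
R=tool(23,YT,-1);g=tcp(EDGE,R,.007)
r.move_straight(g-R.apply([0,0,.1]),R.as_quat(),speed=.15)
print(r.move_straight(g-R.apply([0,0,.04]),speed=.12,max_force=15)); s=r.read_state();print(s["time_s"],s["eef_pos"],s["contact_force"])
im,W=cloud("scene"); a=im[130:230,190:300,::-1]
t,_=cloud("top"); b=t[130:230,200:310,::-1]
cv2.imwrite("pics/g1.png",cv2.resize(np.hstack([a,b]),(792,360),interpolation=cv2.INTER_CUBIC))
E
```

```text
3.0333
3.7833
4.75
False
6.7917 [ 0.5078 -0.1555  0.0902] [-0.6115  0.0544  0.3768]
```

View pics/g1.png

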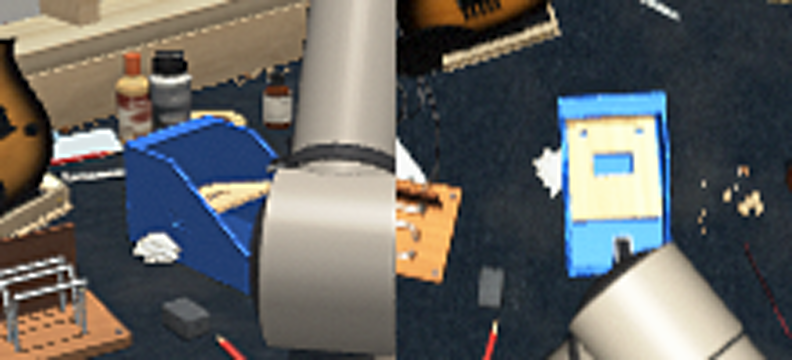

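The template is undisturbed, the gripper finger shows at (623,248) in front of the near edge at (616,220), and nothing is touching. I go in and grip.

```bash
python3 - <<'E'
from h import *
np.set_printoptions(precision=4,suppress=True)
R=tool(23,YT,-1);g=tcp(EDGE,R,.007)
print(r.move_straight(g,speed=.08,max_force=12)); s=r.read_state();print(s["eef_pos"]-g,s["contact_force"])
command_gripper(0.0,60); s=r.read_state();print(s["time_s"],s["grip_width"],s["grip_force"],s["contact_force"],s["torque"])
t,W=cloud("top"); np.savez("top2",im=t,W=W)
b=t[140:220,230:300,::-1]
cv2.imwrite("pics/g2.png",cv2.resize(b,(525,600),interpolation=cv2.INTER_CUBIC))
C=t.astype(int)[150:205,240:285].reshape(-1,3);S=W[150:205,240:285].reshape(-1,3)
p=S[(C[:,0]>C[:,2]+20)&(C[:,0]>150)];p=p[np.isfinite(p).all(1)]
A=np.c_[p[:,:2],np.ones(len(p))];co=np.linalg.lstsq(A,p[:,2],rcond=None)[0];print(len(p),np.degrees(np.arctan(co[:2])),co)
E
```

```text
False
[-0.0003  0.0003 -0.0001] [ 0.2165 -0.1863 -0.2678]
8.075 0.00010969785620570017 0.0 [-0.0534  0.0854  0.3388] [-0.0127  0.4385 -0.0379]
797 [-68.8943  15.7785] [-2.5908  0.2826  1.7031]
```

View pics/g2.png

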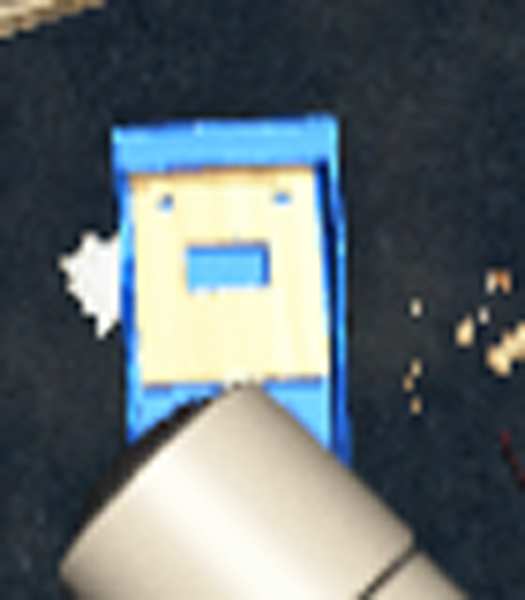

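The gripper closed on nothing (width 0) and the plate is still on its rails with its near edge at crop row 383. I read the depth at the edge before the next try.

```bash
python3 - <<'E'
from h import *
np.set_printoptions(precision=3,suppress=True,linewidth=150)
z=np.load("top2.npz");W=z["W"];im=z["im"]; W0=np.load("top.npz")["W"]
for v in range(180,196):
    print(v,[tuple(np.round(W[v,u,[0,2]],3).tolist()) for u in(255,262)],W0[v,262].round(3),im[v,262], im[v,255])
s=r.read_state();print(s["eef_pos"],Ro.from_quat(s["eef_rot"]).as_matrix(),s["grip_width"])
im,W=cloud("scene");cv2.imwrite("pics/s3.png",cv2.resize(im[110:240,170:330,::-1],(800,650))[:600])
E
```

```text
180 [(0.594, 0.061), (0.593, 0.063)] [ 0.593 -0.16   0.065] [253 253 217] [253 250 205]
181 [(0.59, 0.059), (0.589, 0.058)] [ 0.587 -0.16   0.072] [253 252 213] [253 250 203]
182 [(0.583, 0.072), (0.583, 0.066)] [ 0.582 -0.159  0.074] [253 252 215] [253 250 206]
183 [(0.579, 0.069), (0.579, 0.065)] [ 0.579 -0.16   0.064] [253 252 209] [253 251 205]
184 [(0.575, 0.07), (0.575, 0.062)] [ 0.573 -0.159  0.073] [253 252 210] [253 250 205]
185 [(0.57, 0.072), (0.569, 0.074)] [ 0.57  -0.159  0.069] [253 251 207] [253 251 207]
186 [(0.565, 0.075), (0.563, 0.078)] [ 0.565 -0.159  0.072] [253 250 205] [253 251 206]
187 [(0.561, 0.073), (0.561, 0.069)] [ 0.56  -0.159  0.072] [253 250 205] [253 251 207]
188 [(0.555, 0.08), (0.555, 0.079)] [ 0.554 -0.158  0.079] [253 250 204] [253 252 211]
189 [(0.554, 0.061), (0.551, 0.074)] [ 0.551 -0.158  0.072] [252 250 224] [252 250 205]
190 [(0.546, 0.082), (0.546, 0.079)] [ 0.545 -0.158  0.08 ] [237 236 219] [235 229 182]
191 [(0.555, -0.001), (0.457, 0.598)] [ 0.554 -0.161 -0.001] [168 158 138] [122 172 234]
192 [(0.549, 0.011), (0.453, 0.607)] [ 0.549 -0.16   0.005] [181 171 149] [ 99 183 250]
193 [(0.545, 0.003), (0.449, 0.613)] [ 0.545 -0.16   0.002] [190 179 156] [ 52  86 139]
194 [(0.449, 0.596), (0.446, 0.613)] [ 0.54  -0.16   0.002] [198 187 166] [48 45 46]
195 [(0.444, 0.606), (0.442, 0.617)] [ 0.535 -0.16   0.006] [206 194 171] [84 81 76]
[ 0.545 -0.155  0.074] [[ 0.025 -0.391  0.92 ]
 [-1.    -0.01   0.023]
 [-0.    -0.921 -0.391]] -8.260451031778981e-05
```

View pics/s3.png

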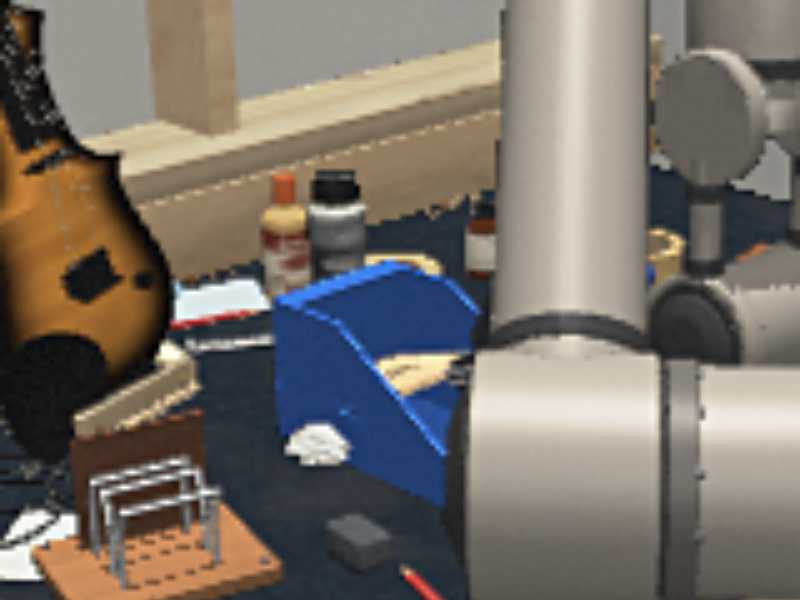

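```bash
python3 - <<'E'
from h import *
im,W=cloud("scene")
for v in range(176,192):
    print(v,[(u,*np.round(W[v,u],3).tolist(),int(im[v,u].mean())) for u in (256,258,260,261,262,263,264)])
E
```

```text
176 [(256, 0.627, -0.206, 0.073, 69), (258, 0.622, -0.212, 0.073, 68), (260, 0.612, -0.214, 0.075, 68), (261, 0.603, -0.212, 0.078, 69), (262, 0.593, -0.208, 0.082, 71), (263, 0.583, -0.205, 0.086, 73), (264, 0.512, -0.145, 0.123, 43)]
177 [(256, 0.63, -0.208, 0.067, 67), (258, 0.621, -0.211, 0.069, 70), (260, 0.604, -0.208, 0.075, 69), (261, 0.597, -0.207, 0.077, 71), (262, 0.594, -0.21, 0.077, 71), (263, 0.585, -0.207, 0.08, 65), (264, 0.51, -0.144, 0.12, 50)]
178 [(256, 0.63, -0.208, 0.063, 68), (258, 0.62, -0.21, 0.065, 67), (260, 0.603, -0.206, 0.071, 66), (261, 0.599, -0.208, 0.072, 67), (262, 0.594, -0.209, 0.073, 66), (263, 0.593, -0.214, 0.072, 72), (264, 0.508, -0.141, 0.117, 42)]
179 [(256, 0.632, -0.21, 0.057, 55), (258, 0.62, -0.211, 0.06, 61), (260, 0.605, -0.208, 0.065, 62), (261, 0.601, -0.21, 0.066, 68), (262, 0.596, -0.211, 0.067, 73), (263, 0.587, -0.209, 0.07, 78), (264, 0.586, -0.213, 0.069, 54)]
180 [(256, 0.631, -0.209, 0.053, 100), (258, 0.619, -0.21, 0.056, 110), (260, 0.613, -0.215, 0.057, 99), (261, 0.6, -0.209, 0.062, 118), (262, 0.593, -0.208, 0.065, 118)
[... 1934 characters left out ...]
 0.182, 0.283, 181)]
189 [(256, 0.631, -0.208, 0.012, 66), (258, 0.618, -0.208, 0.016, 70), (260, nan, nan, nan, 73), (261, nan, nan, nan, 67), (262, 0.175, 0.173, 0.272, 51), (263, 0.162, 0.181, 0.278, 51), (264, 0.153, 0.186, 0.283, 207)]
190 [(256, 0.629, -0.206, 0.009, 78), (258, 0.618, -0.208, 0.012, 68), (260, 0.605, -0.207, 0.016, 71), (261, 0.183, 0.17, 0.266, 53), (262, 0.172, 0.176, 0.271, 50), (263, 0.16, 0.183, 0.277, 44), (264, 0.151, 0.188, 0.282, 216)]
191 [(256, 0.628, -0.205, 0.005, 94), (258, 0.62, -0.209, 0.006, 77), (260, 0.608, -0.21, 0.01, 63), (261, 0.177, 0.175, 0.266, 48), (262, 0.168, 0.18, 0.271, 51), (263, 0.159, 0.184, 0.275, 67), (264, 0.151, 0.188, 0.279, 223)]
```

The scene depth shows the closed fingertips at x≈0.536, about 10 mm short of the near edge (0.545). They are on the right axis but roughly 30 mm less far forward than the tool data say. I open and measure the tips again.

```bash
python3 - <<'E'
from h import *
command_gripper(.05)
def tipx(tag):
    im,W=cloud("scene"); w=W.reshape(-1,3)
    k=(w[:,0]>.46)&(w[:,0]<.62)&(abs(w[:,1]+.155)<.02)&(w[:,2]>.03)&(w[:,2]<.16)&(im.reshape(-1,3).max(1)<130)
    p=w[k]; s=r.read_state();print(tag,s["eef_pos"].round(4) if hasattr(s["eef_pos"],"round") else s["eef_pos"],s["grip_width"],s["contact_force"])
    ax=Ro.from_quat(s["eef_rot"]).inv().apply(p-np.array(s["eef_pos"]))
    print(np.round(ax[np.argsort(-ax[:,2])][:25],3).tolist())
tipx("open")
im,_=optics.get_image("scene");t,_=optics.get_image("top")
cv2.imwrite("pics/s4.png",np.hstack([cv2.resize(im[160:210,235:275,::-1],(400,500),interpolation=cv2.INTER_CUBIC),cv2.resize(t[160:210,240:280,::-1],(400,500),interpolation=cv2.INTER_CUBIC)]))
E
```

```text
open [ 0.5449 -0.155   0.0741] 0.04989136585547513 [-1.26677641 -0.09651394 -0.07716406]
[[0.015, 0.001, 0.007], [-0.005, -0.0, 0.002], [-0.012, -0.03, -0.007], [-0.007, -0.032, -0.009], [-0.006, -0.036, -0.009], [-0.014, -0.029, -0.015], [-0.005, -0.039, -0.015], [-0.008, -0.036, -0.017], [-0.012, -0.028, -0.018], [-0.012, -0.032, -0.02], [-0.007, -0.039, -0.024], [-0.009, -0.035, -0.025], [-0.005, -0.034, -0.025], [-0.008, -0.026, -0.026], [-0.012, -0.031, -0.026], [-0.001, -0.032, -0.026], [-0.014, -0.028, -0.026], [-0.008, -0.03, -0.027], [-0.007, -0.038, -0.03], [-0.005, -0.037, -0.033], [-0.013, -0.026, -0.037], [-0.013, -0.03, -0.039], [-0.007, -0.04, -0.042], [-0.007, -0.044, -0.044], [-0.014, -0.03, -0.046]]
```

View pics/s4.png

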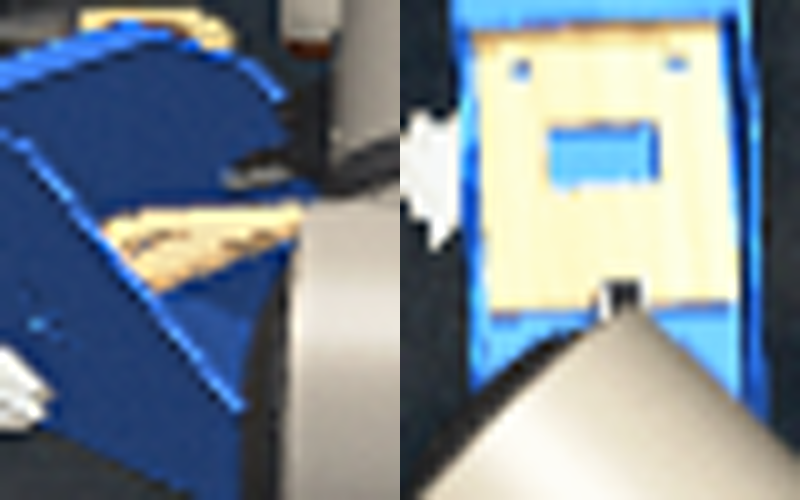

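Now it is clear: the upper finger's open tip lies about 8 mm behind the TCP, at the plate's near edge ((622,297), right half). I advance 30 mm along the tool axis, guarded by force, and close.

```bash
python3 - <<'E'
from h import *
np.set_printoptions(precision=4,suppress=True)
R=tool(23,YT,-1);g=tcp(EDGE,R,.007)+R.apply([0,0,.03])
print(r.move_straight(g,R.as_quat(),speed=.06,max_force=10)); s=r.read_state();print(np.array(s["eef_pos"])-g,s["contact_force"])
command_gripper(0.0,60); s=r.read_state();print(s["time_s"],s["grip_width"],s["grip_force"],s["contact_force"],s["torque"])
im,_=optics.get_image("scene");t,_=optics.get_image("top")
cv2.imwrite("pics/s5.png",np.hstack([cv2.resize(im[160:210,235:275,::-1],(400,500),interpolation=cv2.INTER_CUBIC),cv2.resize(t[160:210,240:280,::-1],(400,500),interpolation=cv2.INTER_CUBIC)]))
E
```

```text
True
[-0.0237 -0.0007  0.0095] [-11.6995  -2.5425   8.9586]
9.65 0.0032640560349287257 58.89498604461551 [-2.0349 -0.1808  4.7294] [ 0.062  -0.2984 -0.0012]
```

View pics/s5.png

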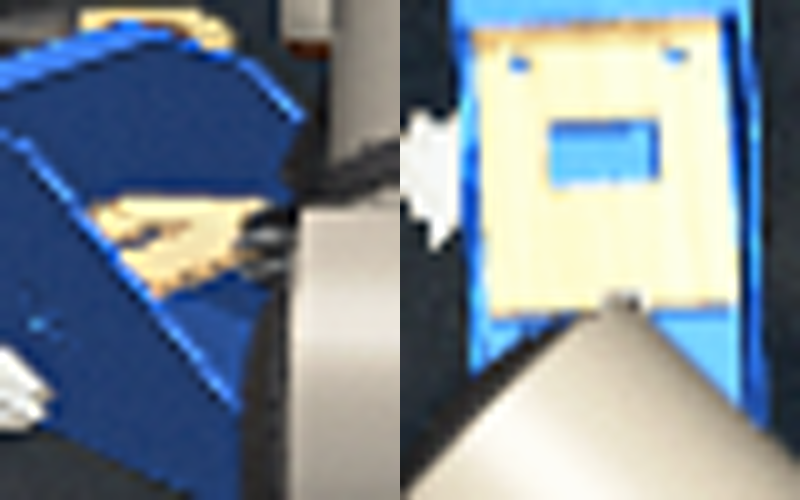

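The guarded advance stopped after 5 mm with a push back and up. That fits the half-open gripper's lower knuckle meeting the front wall's rim. The closed tips overlap the edge by only about 4 mm (top (622,297), edge at row 303). A smaller opening makes the hand slimmer, so I open to 25 mm, go deeper and regrip.

```bash
python3 - <<'E'
from h import *
np.set_printoptions(precision=4,suppress=True)
command_gripper(.025,60)
s=r.read_state();print(s["contact_force"],s["grip_width"])
R=tool(23,YT,-1);g0=tcp(EDGE,R,.007);g=g0+R.apply([0,0,.022])
print(r.move_straight(g,R.as_quat(),speed=.05,max_force=10)); s=r.read_state();print(R.inv().apply(np.array(s["eef_pos"])-g),s["contact_force"],s["torque"])
command_gripper(0.0,60); s=r.read_state();print(s["time_s"],s["grip_width"],s["grip_force"],s["contact_force"],s["torque"])
im,_=optics.get_image("scene");t,_=optics.get_image("top")
cv2.imwrite("pics/s6.png",np.hstack([cv2.resize(im[160:210,235:275,::-1],(400,500),interpolation=cv2.INTER_CUBIC),cv2.resize(t[160:210,240:280,::-1],(400,500),interpolation=cv2.INTER_CUBIC)]))
E
```

```text
[ 0.0452 -0.205  -0.259 ] 0.025153524172348136
True
[ 0.0004 -0.0004 -0.0057] [ 1.3643 -0.0693  3.2917] [ 0.0104  0.0204 -0.0101]
10.7333 0.004669730181244467 57.76340374723077 [ 2.3066  2.975  11.1551] [ 0.2444 -1.9008  0.4274]
```

View pics/s6.png

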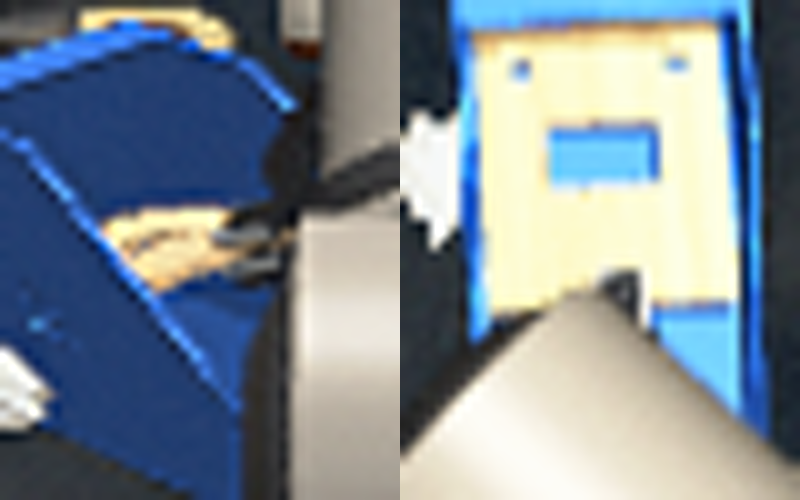

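The grip is good now: about 14 mm overlap, with the plate visible between the fingers (scene half (235,240), top half (625,285)). I pivot it up about its far edge.

```bash
python3 - <<'E'
from h import *
np.set_printoptions(precision=3,suppress=True)
s=r.read_state();p0=np.array(s["eef_pos"]);R0=Ro.from_quat(s["eef_rot"])
Z=Ro.from_euler("z",YT); far=EDGE+Z.apply([.14*np.cos(np.radians(18)),0,-.14*np.sin(np.radians(18))])
ax=Z.apply([0,1,0])
for d in(4,8,12,16,20,24,28):
    D=Ro.from_rotvec(ax*np.radians(d)); 
    p=far+D.apply(p0-far)+Z.apply([-.006*min(d/12,1),0,.006*min(d/12,1)])
    st=r.move_straight(p,(D*R0).as_quat(),speed=.07,max_force=40)
    s=r.read_state();print(d,st,round(s["time_s"],2),np.array(s["contact_force"]),round(s["grip_width"],4),round(s["grip_force"],1))
    if st: break
r.hold(.15)
im,W=cloud("top");np.savez("top3",im=im,W=W)
sc,_=optics.get_image("scene")
cv2.imwrite("pics/s7.png",np.hstack([cv2.resize(sc[140:210,225:281,::-1],(400,500),interpolation=cv2.INTER_CUBIC),cv2.resize(im[150:210,236:284,::-1],(400,500),interpolation=cv2.INTER_CUBIC)]))
E
```

```text
4 False 11.17 [ 0.641 -0.248  1.38 ] 0.0042 59.7
8 False 11.46 [-0.315 -0.076  1.164] 0.0041 59.5
12 False 11.75 [ 0.543 -0.86   0.394] 0.0044 59.4
16 False 12.04 [ 1.106 -0.699  0.058] 0.0041 59.9
20 False 12.38 [ 1.332 -0.232  1.402] 0.0044 60.7
24 False 12.8 [ 1.069 -0.85   2.054] 0.0045 61.3
28 False 13.27 [ 1.789 -0.717  3.136] 0.0045 61.2
```

View pics/s7.png

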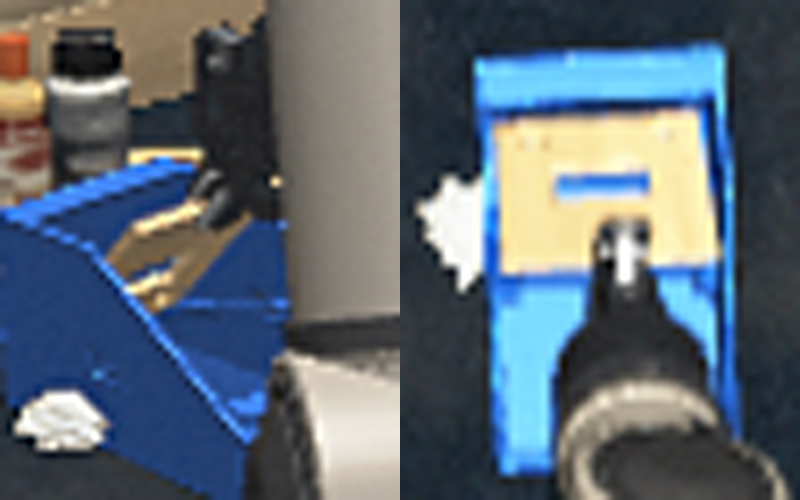

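The template is steep with its far edge still down in the bin (fingers at (622,240) in the top half). I measure its pose in the tool frame, then draw it out.

```bash
cat >> h.py <<'E'
def plate(name,zmin=.03,rad=.16):
    """plate plane and extents in the tool frame"""
    im,W=cloud(name);s=r.read_state();T=Ro.from_quat(s["eef_rot"]);p0=np.array(s["eef_pos"])
    w=W.reshape(-1,3);C=im.reshape(-1,3).astype(int)
    k=np.isfinite(w).all(1)&(C[:,0]>C[:,2]+25)&(C[:,0]>100)&(w[:,2]>zmin)
    q=T.inv().apply(w[k]-p0); k2=(abs(q[:,1])<.035)&(abs(q[:,0])<.08)&(q[:,2]>-.04)&(q[:,2]<rad); q=q[k2]
    A=np.c_[q[:,[0,2]],np.ones(len(q))]
    m=np.ones(len(q),bool)
    for _ in range(4):
        co=np.linalg.lstsq(A[m],q[m,1],rcond=None)[0]; m=abs(A@co-q[:,1])<.006
    print(name,m.sum(),"y = %.3f x + %.3f z + %.4f"%tuple(co),"x",np.percentile(q[m,0],[1,99]).round(4),"z",np.percentile(q[m,2],[1,99]).round(4))
    return im
E
python3 - <<'E'
from h import *
np.set_printoptions(precision=3,suppress=True)
plate("top")
s=r.read_state();p=np.array(s["eef_pos"]);R=Ro.from_quat(s["eef_rot"]);print(p)
for dp,d in(([-.02,0,.03],51),([-.05,0,.09],58),([-.07,0,.17],70),([-.07,0,.23],90)):
    st=r.move_straight(p+dp,tool(d,YT,-1).as_quat(),speed=.14,max_force=25);s=r.read_state()
    print(st,round(s["time_s"],2),np.array(s["contact_force"]),round(s["grip_width"],4),s["grip_force"],np.array(s["joint_positions"]))
    if st: break
plate("top");im=plate("scene")
np.save("sc",im)
E
```

```text
top 358 y = 0.002 x + -0.061 z + -0.0014 x [-0.055  0.051] z [-0.017  0.125]
[ 0.586 -0.154  0.126]
False 13.97 [ 0.39   0.357 -1.476] 0.0045 58.795881271362305 [-0.598  0.326  2.042  1.119  0.42   1.55 ]
False 14.74 [ 0.073  0.811 -1.24 ] 0.0043 58.83331775665283 [-0.594  0.194  1.933  0.558  0.622  2.129]
False 15.48 [ 1.533  0.457 -2.444] 0.0042 58.80394399166107 [-0.541  0.146  1.666  0.215  1.045  2.494]
False 16.07 [-0.29  -0.045 -2.321] 0.0044 58.797093629837036 [-0.433  0.306  1.246  0.001  1.592  2.683]
top 66 y = -0.002 x + -0.001 z + 0.0025 x [-0.055  0.035] z [-0.016  0.091]
scene 303 y = -0.021 x + -0.022 z + 0.0017 x [-0.062 -0.013] z [-0.013  0.125]
```

The template is drawn out and held firmly: it spans z −17 to +125 mm in the tool frame, is centred to 2 mm, and tilts 1–3° from the tool axis. I swing it to hover just above the empty slot and look.

```bash
cat >> h.py <<'E'
RF=Ro.from_euler("z",np.pi+YR)*tool(92.3,0,-1)
E
python3 - <<'E'
from h import *
np.set_printoptions(precision=3,suppress=True)
r.reach([.53,.127,.36],RF.as_quat()); print(r.read_state()["time_s"])
r.move_straight([.53,.127,.215],RF.as_quat(),speed=.15,max_force=20)
s=r.read_state();print(s["time_s"],s["eef_pos"],s["joint_positions"],s["grip_width"],s["contact_force"])
a=plate("scene");b=plate("top")
cv2.imwrite("pics/s8.png",np.hstack([cv2.resize(a[150:240,160:232,::-1],(400,500),interpolation=cv2.INTER_CUBIC),cv2.resize(b[165:215,175:215,::-1],(400,500),interpolation=cv2.INTER_CUBIC)]))
E
```

```text
18.2
19.3167 [0.531 0.127 0.216] [ 0.102  0.372  1.528 -0.014  1.202  0.337] 0.004162166253748431 [ 0.772  0.341 -1.443]
scene 1020 y = -0.003 x + -0.020 z + -0.0034 x [-0.058  0.051] z [-0.013  0.125]
top 57 y = -0.005 x + -0.036 z + -0.0033 x [-0.061 -0.014] z [-0.018  0.126]
```

View pics/s8.png

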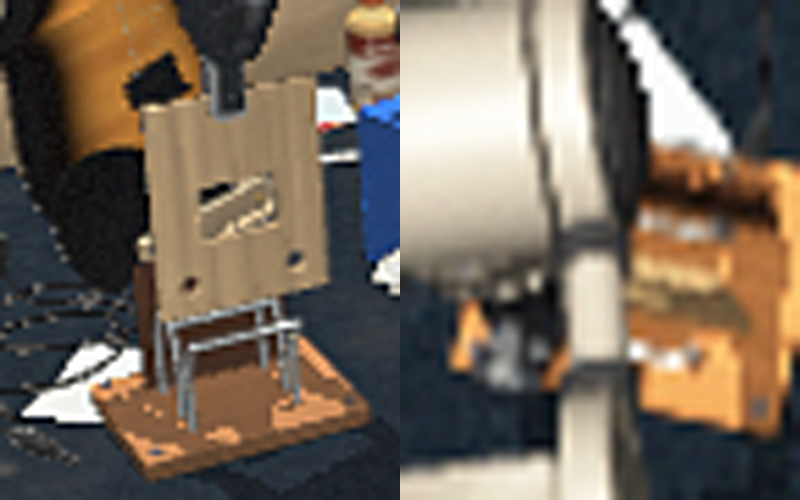

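The template hovers above the empty slot. Its lower edge runs (160,320)–(328,280), with the front guide top at (190,345)–(300,325) and the back one at (165,318)–(275,298). I convert these to check centring and yaw.

```bash
python3 - <<'E'
from h import *
np.set_printoptions(precision=4,suppress=True)
def P(x,y,z): return pix("scene",160+(x+.5)/5.556-.5,150+(y+.5)/5.556-.5,z)[:2]
for n,a,b,z in(("front",(190,345),(300,325),.075),("back",(165,318),(275,298),.075),("plate",(160,320),(328,280),.09),("basefront",(150,478),(370,405),.015)):
    A,B=P(*a,z),P(*b,z);d=A-B;print(n,A,B,(A+B)/2,"len",np.linalg.norm(d),"yaw",np.arctan2(-d[0],d[1]))
T=Ro.from_quat(r.read_state()["eef_rot"]);print(np.array(r.read_state()["eef_pos"])+T.apply([-.003,-.0035,.125]))
# guide tops from the depth data of the first top picture
W=np.load("top.npz")["W"][172:210,178:222].reshape(-1,3)
c=np.cos(YR);s=np.sin(YR);d=W[:,:2]-[.53,.127];X=d[:,0]*c+d[:,1]*s;Y=-d[:,0]*s+d[:,1]*c
for lo,hi in((-.03,-.004),(.004,.026)):
    k=(W[:,2]>.06)&(W[:,2]<.09)&(X>lo)&(X<hi)&(abs(Y)<.05);print(k.sum(),X[k].mean(),Y[k].mean(),np.polyfit(Y[k],X[k],1))
E
```

```text
front [0.5289 0.1666] [0.504  0.1014] [0.5164 0.134 ] len 0.06970771295414128 yaw -0.3647851053992875
back [0.5716 0.1569] [0.5468 0.0899] [0.5592 0.1234] len 0.07148956145534414 yaw -0.35470006209114935
plate [0.5445 0.1766] [0.5185 0.0678] [0.5315 0.1222] len 0.11191434437184934 yaw -0.23462182763529474
basefront [0.5003 0.22  ] [0.4809 0.0681] [0.4906 0.1441] len 0.15321394324005205 yaw -0.12716917221227245
[0.5316 0.1238 0.091 ]
23 -0.017681086109278175 0.003654083743493044 [ 0.014  -0.0177]
24 0.017490369935131554 -0.0013204787615453725 [0.0255 0.0175]
```

The first top depth data put the guides symmetric about my slot estimate (−17.7 and +17.5 mm) with yaw ≈ −0.25. The plate is about 2 mm off, so I trim that and lower it.

```bash
sed -i 's/YR=-.23/YR=-.247/' h.py; python3 - <<'E'
from h import *
np.set_printoptions(precision=3,suppress=True)
xy=[.5285,.1295]
def rep(t):
    s=r.read_state();print(t,round(s["time_s"],2),np.array(s["eef_pos"]),np.array(s["contact_force"]),round(s["grip_width"],4))
r.move_straight(xy+[.215],RF.as_quat(),speed=.05);rep("trim")
st=r.move_straight(xy+[.155],RF.as_quat(),speed=.08,max_force=10);rep(st)
if not st:
    st=r.move_straight(xy+[.133],RF.as_quat(),speed=.03,max_force=5);rep(st)
r.hold(.2);rep("hold")
a=plate("scene",zmin=.02)
cv2.imwrite("pics/s9.png",cv2.resize(a[150:240,160:232,::-1],(480,600),interpolation=cv2.INTER_CUBIC))
E
```

```text
trim 19.67 [0.529 0.13  0.215] [ 0.443  0.155 -2.026] 0.0041
False 20.57 [0.529 0.13  0.155] [ 0.193  0.682 -1.571] 0.0042
True 21.07 [0.529 0.129 0.142] [ 0.269 -0.084  3.237] 0.0042
hold 21.27 [0.529 0.129 0.142] [-0.01  -0.409  5.526] 0.0043
scene 864 y = -0.000 x + -0.004 z + -0.0028 x [-0.058  0.051] z [-0.014  0.12 ]
```

View pics/s9.png

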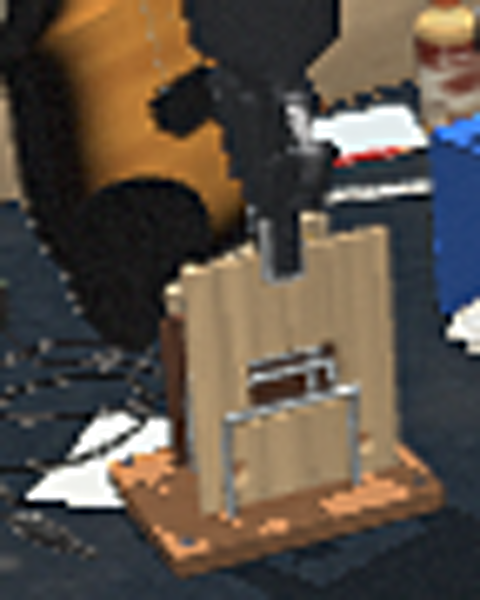

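The template stands on the base between the guides: its lower edge is at (200,512), behind the front guide, and there is a contact reaction of about 7 N. I release, withdraw straight up and check.

```bash
python3 - <<'E'
from h import *
np.set_printoptions(precision=3,suppress=True)
command_gripper(.035)
s=r.read_state();p=np.array(s["eef_pos"]);print(s["contact_force"])
r.move_straight(p+[0,0,.15],speed=.1,max_force=8)
r.hold(.5);s=r.read_state();print(s["time_s"],s["eef_pos"],s["contact_force"])
im,W=cloud("scene");w=W.reshape(-1,3);C=im.reshape(-1,3).astype(int)
c,sn=np.cos(YR),np.sin(YR);d=w-SLOT;X=d[:,0]*c+d[:,1]*sn;Y=-d[:,0]*sn+d[:,1]*c;Z=d[:,2]
k=np.isfinite(X)&(abs(X)<.02)&(abs(Y)<.08)&(Z>.065)&(Z<.17)&(C[:,0]>C[:,2]+20)&(C[:,0]>90)
A=np.c_[Y[k],Z[k],np.ones(k.sum())];print(k.sum(),np.linalg.lstsq(A,X[k],rcond=None)[0],np.percentile(Y[k],[1,99]),np.percentile(Z[k],[1,99]),X[k].mean())
E
```

```text
[-0.883  0.34   0.27 ]
23.875 [0.528 0.129 0.291] [ 0.673  1.27  -0.163]
524 [-0.003 -0.11  -0.002] [-0.056  0.053] [0.066 0.141] -0.013698996946092857
```

It stands with a 6° lean, is about 7 mm off centre across the slot, and its top is at 141 mm, all within the limits. I hand in.

```bash
python3 -c "
from h import *
print(r.finish_job())"
```

```text
the job is handed in; nothing more can be done
None
```

The template stands long way up in the rack's empty slot, resting on the wooden base and released. It leans about 6°, sits about 7 mm off centre across the slot, and the job is handed in at about 24 s on the robot's clock; no verdict came back.

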